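# Unlock a bench centrifuge and hold its lid open at 60 degrees

## Task

The spin is over: on the white bench centrifuge press the long STOP key fully in and let it come back, then the square OPEN key, which frees the lid so that it pops up a little; press no other key. The worn strut no longer carries the lid, so take it by its loop handle, swing it up to 60 degrees from closed without letting it drop, and hold it still there for a colleague to reach the tubes. Finish while still holding it at that angle, with the culture dishes, bottle and tube rack left where they stand.

Things in the scene. Friction and masses are not known exactly. Their poses are not given: they have to be found in the camera images.
- centrifuge: White bench microcentrifuge, fixed, 260 mm deep (x), 230 wide (y), 120 high. Origin: centre of its underside. z up, front faces -x, +y is on the robot's left. A key panel slopes at 24.4 deg from 55 mm high at x = -130 to 98 mm high at x = -35. In its lower half is a row of four white keys; from +y to -y: two round ones (22 mm, y = +78, +37), long STOP, square OPEN. Lid behind the panel.
- stop_key_top (a point): Centre of the top face of the STOP key: a bar 46 mm along the machine's y and 24 mm up the slope, at y = -18 mm. The point's z axis points out of the panel (up and to the front, 24.4 deg off vertical). The face stands 8 mm proud of the panel; the key goes in against z.
- open_key_top (a point): Centre of the top face of the OPEN key: a 26 mm square, last of the row on the -y side, at y = -70 mm. Axes and height as for the STOP key. Pressed, it draws back the bolt that locks the lid; the lid pops up about 5 deg (0.09 rad) and stays there on two spring pins.
- stop_key (a joint): How far the STOP key is in, m: 0 out, 0.0045 all the way in. A spring returns it: about 1.2 N to start, 4.2 N all the way in.
- open_key (a joint): How far the OPEN key is in, m: 0 out, 0.0045 all the way in (same spring, and up to 1.5 N more to draw the bolt).
- time_key (a joint): How far the outer round key (y = +78 mm) is in, m. Not to be pressed.
- speed_key (a joint): How far the inner round key (y = +37 mm, next to the STOP key) is in, m. Not to be pressed.
- lid (a joint): Opening angle of the lid, rad: 0 closed, 0.09 popped up, 1.047 at the wanted 60 deg, stop at 1.4. Above 0.09 it falls back unless held; raising it takes about 1 to 3 N at the handle. While locked it cannot be lifted. The lid is 155 mm deep, 216 wide, 16 thick, with a round window.
- lid_handle (a point): Middle of the lid's handle: a round bar, 12 mm thick, 68 mm along the machine's y, front of a loop in line with the lid. Behind it, up to the lid's edge, is an opening 30 mm wide, 72 mm long. Closed: 110 mm above the bench, 27 mm above the panel, at machine x = -69 mm. It moves on a circle of 181 mm about the hinge and is 4 mm above the line hinge to front when closed.
- lid_hinge (a point): Middle of the lid's hinge axis, 112 mm behind the machine's origin and 106 mm above the bench; the axis runs along the machine's y. Opening lifts the front of the lid up and back, away from the robot.
- dish_a: Closed culture dish, 91 mm across, 15 mm high, loose, on the machine's +y side towards the front. Origin: centre of its underside. Not to be disturbed.
- dish_b: Second such dish, on the +y side towards the back. Not to be disturbed.
- bottle: Glass bottle with cap, 68 mm across, 130 mm high, loose, on the machine's -y side. Origin: centre of its underside. Not to be disturbed.
- rack: White tube rack with capped tubes, 60 x 75 mm, 40 mm high, loose, on the machine's -y side. Origin: centre of its underside. Not to be disturbed.

How it is judged:
On the way, in this order (a step that is already met when the one before it is completed fails the run):
1. the STOP key is pressed all the way in, with the OPEN key left out (value of joint stop_key above 0.003 m and value of joint open_key below 0.001 m), for 0.05 s.
2. then the OPEN key is pressed all the way in, the STOP key having come back (value of joint open_key above 0.003 m and value of joint stop_key below 0.001 m), for 0.05 s.
At the end, for the whole second after the job is handed in: The lid stands still between 53 and 67 degrees from closed (60 plus or minus 7), carried by the gripper's fingers (contact force above 0.3 N), both pressed keys are out again, and the dishes, bottle and rack are within 20 mm of where they stood (value of joint lid between 0.925 and 1.169 rad and velocity of joint lid between -0.06 and 0.06 rad/s and contact force between the fingers and lid above 0.3 N and value of joint each of stop_key, open_key below 0.001 m and distance of each of dish_a, dish_b, bottle, rack from where it was at the start of the episode below 0.02 m); the arm keeps its last pose, push and grip.
It fails at once if a round key is pressed (value of joint any of time_key, speed_key above 0.002 m).
It fails at once if the raised lid is let drop (value of joint lid above 0.2 rad and velocity of joint lid below -2 rad/s).
It fails at once if a bystander is moved by more than 20 mm or tipped over (distance of any of dish_a, dish_b, bottle, rack from where it was at the start of the episode above 0.02 m or angle between bottle's own z axis and vertical above 0.5 rad).
It also fails if it takes over 58 s, if anything falls off the work surface, if the arm or the gripper's body presses on something with over 40 N, if the wrist force passes 120 N, or if a joint passes its speed limit or range.

## Robot

A 6-joint arm with a two-finger parallel gripper is mounted at the origin on the work surface. World frame = base frame: x ahead of the robot, y to its left, z up, the work surface at z = 0. Lengths are in m, angles in rad, forces in N, time in s.
With the tool pointing down it reaches from about 0.3 to 0.775 m from the base axis. Payload 14.6 kg.
Tool frame: the origin (TCP) lies midway between the tips of the shut fingers; the grasp point (between the pads) lies 19 mm behind it (tcp_to_grasp is the distance from the TCP to the grasp point, in m); z points along the fingers, y is the line along which they close (so a half turn about z gives the same grasp; the last joint's range is limited). The gripper opens to 94 mm and grips with 3 to 60 N. Pads are 16 mm wide; open, the fingers measure 119 mm over their backs; the gripper's body (75 mm by 177 mm) begins 78 mm behind the grasp point.
Start: joints at [-1.314, 0.3, 1.521, -0, 1.321, -0.067], TCP at [0.175, -0.521, 0.205] pointing down, gripper open.
Joint ranges: [-3.03, 3.03], [-0.79, 2.21], [0.23, 2.52], [-1.04, 4.18], [0, 3.07], [-2.55, 2.55]. Speed limits (rad/s): [2.22, 2.22, 2.57, 3.14, 3.14, 3.14].

## Interface

Orientations are given as [roll, pitch, yaw] about the fixed x, y, z axes, in that order (R = Rz(yaw) Ry(pitch) Rx(roll)).
In Python, from station import * gives the robot as it stands.
- The arm moves only by the tool send_rows, never from a script. Its argument "motion" is a list of rows, each a list of 3 entries, a list of its own where there are three numbers: the shift along the tool's x, y, z in units of 0.03 m (1.0 is 0.03 m), then the turn, a rotation vector about the tool's x, y, z in units of 0.12 rad (1.0 is 0.12 rad), then the opening, from -1 (shut) to 1 (fully open). In form: [[[x, y, z], [rx, ry, rz], grip], ...]. A call has 1 to 12 rows; each row shifts and turns the commanded pose from where the row before left it, along the tool's axes as they then stand; what a row does not reach is not made up. A row lasts 1/10 s, in which the tool goes at most 50 mm and 8.59 degrees, less where a joint would pass 70% of its speed; a pose out of reach is approached as far as the arm can. A call with a number of a shift or a turn outside -1 to 1 is refused whole. A call with a gripper value outside its range is refused whole. The fingers move at their own pace and stop on an object; "squeeze" is the grip in N (left out, the last holds). Time passes only in rows, so rows that do not move let the fingers close. It gives the time, the measured TCP pose, the force, the opening and the grip force at its end, in the units of the state.
- get_obs(): the state, without advancing time (a new reading comes with each control period).
- camera(name): name is "scene" or "top" or "wrist"; returns a dict with "pixels" (384x512x3 uint8, red, green, blue), "depth" (384x512 float32, m along the optical axis (not along the pixel's ray), 0 where there is no reading), "fx", "fy", "cx", "cy" (pixels), "rvec" (rotation vector, rad) and "tvec" (3), from world to camera coordinates, as OpenCV has them. Camera axes: x right, y down, z forward; pixel columns grow to the right and rows downward; lengths in m; the calibration is good to about 2 mm. A picture is of the moment at which its call begins.
- hand_in(): hands the job in; it is judged then, once.
The state is a dict: "time_s": time; "qpos": joint angles; "joint_vel": joint speeds; "tau": joint torques, N m; "ee_pos": TCP position; "eef_rot": TCP orientation; "force": force on the tool from outside, world axes, zero at the start; "moment": the same for the moment, N m; "grip_width": finger opening in m; "grip_force": force on a finger pad.
Only numpy, scipy, OpenCV 4.12 (cv2) and the standard library are available. Lean on these libraries where they do the work, as an engineer would, in place of code of your own. Each camera call takes 0.05 s, during which the arm holds its last target. There are 200 camera calls.

## Working session

There is one attempt and no reset: what is moved stays moved. The work goes in short steps, Python scripts to look and compute and a tool call to move; the robot and the scene stay as the last step left them, time stands still between calls to the robot, and variables do not carry over. Pictures are saved under pics/ and viewed, at most 10 in all, crops included, and the job is handed in when it is done.

Besides the shell and the picture viewer there is one more tool, called after ">>>" as name([rows], argument=value, ...), one row to a line, values as JSON. send_rows: Moves the arm, as the interface text tells. Its arguments: {"type":"object","properties":{"motion":{"type":"array"},"squeeze":{"type":"number"}},"required":["motion"]}

```bash
mkdir -p pics; ls; cat > h.py <<'E'
from station import *
import numpy as np, cv2
from scipy.spatial.transform import Rotation as R
def cam(n):
    c=camera(n); c['R']=cv2.Rodrigues(np.array(c['rvec'],float))[0]; c['t']=np.array(c['tvec'],float).ravel(); return c
def save(c,f): cv2.imwrite('pics/'+f,c['pixels'][:,:,::-1])
def cloud(c):
    v,u=np.mgrid[:384,:512]; d=c['depth']
    p=np.stack([(u-c['cx'])/c['fx']*d,(v-c['cy'])/c['fy']*d,d],-1)
    return (p-c['t'])@c['R']
E
python3 - <<'E'
from h import *
o=get_obs();print(o['time_s'],o['ee_pos'],o['eef_rot'])
a=cam('top');b=cam('scene')
save(a,'top.png');save(b,'scene.png')
np.savez('c.npz',top=cloud(a),scene=cloud(b),tp=a['pixels'],sp=b['pixels'])
for c in(a,b):print(-c['R'].T@c['t'],c['R'][2],c['fx'])
E
```

```text
pics
0.0 [ 0.17490989 -0.52117304  0.20489977] [-3.14043957e+00 -5.71414025e-05  3.23789212e-01]
[0.4593198  0.05840253 1.01586235] [ 0.15513667 -0.01022148 -0.98784014] 384.7412697767476
[ 1.19978487 -0.84738154  0.84386379] [-0.45162079  0.67820091 -0.57972595] 480.33862591744736
```

View pics/top.png

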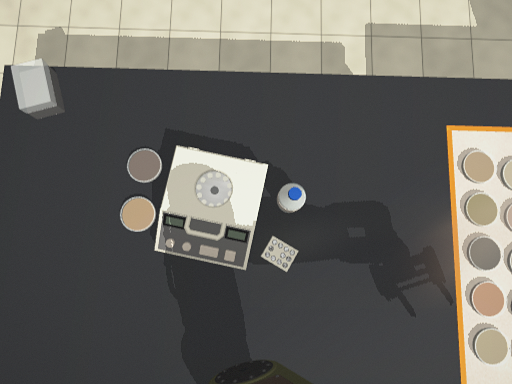

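View pics/scene.png

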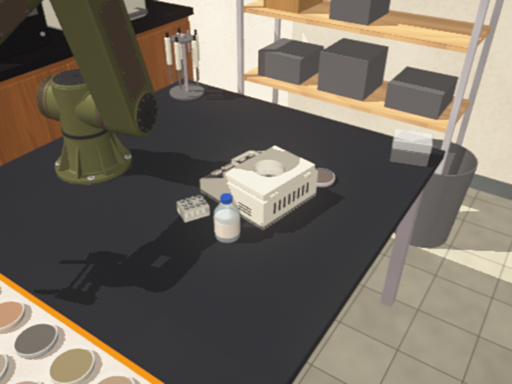

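The top view shows the centrifuge at about (155–268, 145–270), with the handle at (205, 228), STOP at (208, 251) and OPEN at (230, 256). The rack is at (280, 254), the bottle at (291, 197) and the dishes are on the left. Next I'll fit its pose from the depth footprint.

```bash
cat > fit.py <<'E'
from h import *
d=np.load('c.npz');P=d['top'];px=d['tp'].astype(int)
m=np.zeros((384,512),np.uint8);m[135:280,148:275]=1
z=P[...,2];mm=((m>0)&(z>0.035)&(z<0.16)).astype(np.uint8)
n,l,s,c=cv2.connectedComponentsWithStats(mm);print(s[1:][s[1:,4]>50])
k=1+np.argmax(s[1:,4]);q=P[l==k]
(cx,cy),(w,h),ang=cv2.minAreaRect((q[:,:2]*1000).astype(np.float32));print('rect',cx,cy,w,h,ang, np.percentile(q[:,2],[1,50,90,99]))
def run(yaw,o):
    ex=np.array([np.cos(yaw),np.sin(yaw)]);ey=np.array([-ex[1],ex[0]])
    L=(P[...,:2]-o); X=L@ex;Y=L@ey
    return X,Y
yaw=np.deg2rad(ang if ang<45 else ang-90); o=np.array([cx,cy])/1000
X,Y=run(yaw,o)
# keys: height above panel plane
zp=0.055+(X+0.130)*np.tan(np.deg2rad(24.4))
hgt=(z-zp)*np.cos(np.deg2rad(24.4))
reg=(X>-.128)&(X<-.04)&(abs(Y)<.112)&(m>0)
print('panel med',np.median(hgt[reg]))
km=(reg&(hgt>0.005)&(hgt<0.013)&(X<-.08)).astype(np.uint8)
n,l,s,c=cv2.connectedComponentsWithStats(km)
for i in range(1,n):
    if s[i,4]>15: print(s[i,4],c[i],'XY',X[l==i].mean(),Y[l==i].mean(),'h',np.median(hgt[l==i]),'w',X[l==i].min(),X[l==i].max(),Y[l==i].min(),Y[l==i].max(),'W',P[l==i].mean(0))
hm=(m>0)&(X>-.08)&(X<-.06)&(abs(Y)<.05)&(z>.1)
print('handle',X[hm].mean(),Y[hm].mean(),P[hm].mean(0),z[hm].max(),np.deg2rad(ang),yaw)
for f,g in(('bottle',(291,197)),('rack',(280,254)),('da',(138,214))):
    u,v=g;r=slice(v-4,v+5),slice(u-4,u+5);print(f,np.median(P[r].reshape(-1,3),0),X[v,u],Y[v,u])
E
python3 fit.py; python3 - <<'E'
import cv2
a=cv2.imread('pics/top.png')[130:280,120:310]
cv2.imwrite('pics/crop.png',cv2.resize(a,None,fx=4,fy=4,interpolation=cv2.INTER_CUBIC))
E
```

```text
[[  154   146   114   124 10220]]
rect 554.0770874023438 147.18331909179688 231.9757080078125 261.3414001464844 79.44209289550781 [0.05555161 0.11527878 0.11879411 0.12079322]
panel med 0.0012092553739808925
56 [169.60714286 243.30357143] XY -0.10539257738916892 0.07778643504996863 h 0.007827166995881839 w -0.11486830315446861 -0.0951083370228039 0.06736223059482743 0.0871368804053722 W [0.46472153 0.24296384 0.07463205]
56 [186.08928571 246.92857143] XY -0.10564743584993216 0.037012011866325696 h 0.007198080412319851 w -0.11521630832567552 -0.09602187955605668 0.02722799426582601 0.047204917458639105 W [0.45699992 0.20292642 0.07416958]
167 [208.47904192 251.61676647] XY -0.10541975004287643 -0.01829169303058403 h 0.007520051858139642 w -0.11634159717095369 -0.09385299827329324 -0.04068189182148826 0.004959136143020824 W [0.4470905  0.14851727 0.0744355 ]
102 [229.40196078 256.05882353] XY -0.10535371983983662 -0.06986931511613997 h 0.007450947449322372 w -0.11720265950885789 -0.09323646047827576 -0.08254219661724112 -0.05693579343565315 W [0.43770489 0.09780075 0.07443222]
handle -0.06856945211737497 -0.000610074671497274 [0.48655672 0.1591475  0.1144714 ] 0.11896207421247557 1.386526085701807 -0.18427024109308968
bottle [ 0.57804214 -0.04355831  0.1275621 ] 0.05782737083469699 -0.18297385500450586
rack [ 0.44479466 -0.02776196  0.03249807] -0.07540548532263698 -0.19185556101438925
da [0.53863553 0.34134988 0.01145725] -0.05082669311577318 0.18856884042586364
```

View pics/crop.png

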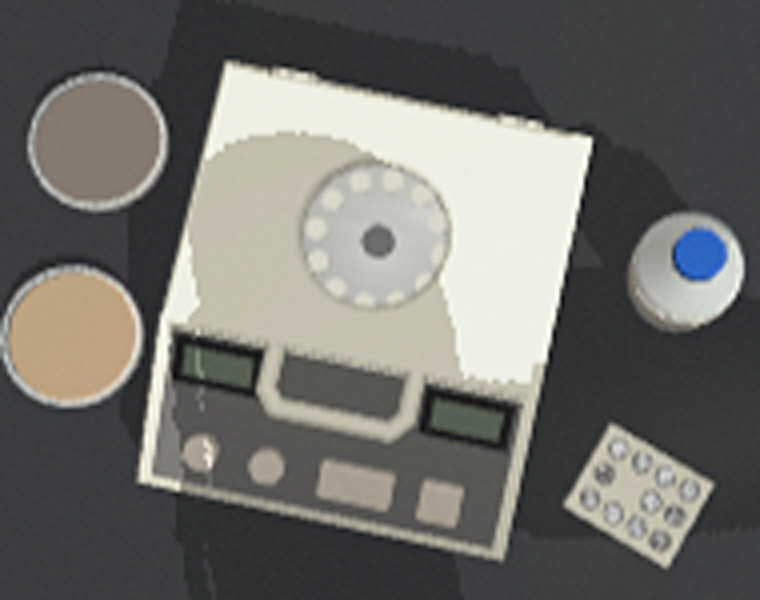

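The fit is good: the rect is 232×261 mm, and the keys are at machine X −105 mm with the expected y values. That puts the machine at (0.554, 0.147) with yaw −0.184. I'll use one tool yaw of 1.387, with the closing axis along machine x, for both the pressing and the grasp.

>>> send_rows([
  [[0,0,-0.3],[0,0,-0.985],-1],
  [[0,0,-0.3],[0,0,-0.985],-1],
  [[0,0,-0.3],[0,0,-0.985],-1],
  [[0,0,-0.3],[0,0,-0.985],-1],
  [[0,0,0],[0,0,-0.985],-1],
  [[0,0,0],[0,0,-0.985],-1],
  [[0,0,0],[0,0,-0.985],-1],
  [[0,0,0],[0,0,-0.985],-1],
  [[0,0,0],[0,0,-0.985],-1],
  [[0,0,0],[0,0,0],-1],
], squeeze=20)

```text
time_s: 1.1
ee_pos: [0.175, -0.5213, 0.2411]
eef_rot: [-3.141, -0.001, 1.39]
force: [0.2, -0.4, -0.1]
grip_width: 0.0172
grip_force: 0.0
```

```bash
cat > go.py <<'E'
from h import *
import sys
O=np.array([.5541,.1472,0]);YAW=-.1843
M=R.from_euler('z',YAW).as_matrix()
def W(p):return O+M@np.array(p)
A=np.deg2rad(24.4);N=np.array([-np.sin(A),0,np.cos(A)])
STOP=np.array([-.1054,-.018,.0747]);OPEN=np.array([-.1054,-.070,.0747])
def tool(t): # t tilt from vertical towards robot
    y=np.array([np.cos(t),0,np.sin(t)]);z=np.array([np.sin(t),0,-np.cos(t)])
    return M@np.stack([np.cross(y,z),y,z],1)
def rel(p,t):
    o=get_obs();Rc=R.from_euler('xyz',o['eef_rot']).as_matrix()
    s=Rc.T@(W(p)-o['ee_pos'])/.03; r=R.from_matrix(Rc.T@tool(t)).as_rotvec()/.12
    L=M.T@(o['ee_pos']-O)
    print('t %.2f'%o['time_s'],'mach',L.round(4),'shift',s.round(2),'rot',r.round(2),'F',(M.T@o['force']).round(2),'w',o['grip_width'],o['grip_force'],'q',np.round(o['qpos'],2))
E
python3 -c "
from go import *
rel(STOP+.05*N,0);rel(STOP+.05*N,A)"
```

```text
t 1.10 mach [-0.2502 -0.7267  0.2411] shift [23.61  4.21  4.04] rot [-0.   -0.    0.03] F [ 0.24 -0.32 -0.15] w 0.017227633318602827 0.0 q [-1.31  0.27  1.47 -0.    1.4  -1.13]
t 1.10 mach [-0.2502 -0.7267  0.2411] shift [23.61  4.21  4.04] rot [-3.55 -0.01  0.02] F [ 0.24 -0.32 -0.15] w 0.017227633318602827 0.0 q [-1.31  0.27  1.47 -0.    1.4  -1.13]
```

>>> send_rows([
  [[1,0.18,0],[0,0,0],-1],
  [[1,0.18,0],[0,0,0],-1],
  [[1,0.18,0],[0,0,0],-1],
  [[1,0.18,0],[0,0,0],-1],
  [[1,0.18,0],[0,0,0],-1],
  [[1,0.18,0],[0,0,0],-1],
  [[1,0.18,0],[0,0,0],-1],
  [[1,0.18,0],[0,0,0],-1],
  [[1,0.18,0],[0,0,0],-1],
  [[1,0.18,0],[0,0,0],-1],
  [[1,0.18,0],[0,0,0],-1],
  [[1,0.18,0],[0,0,0],-1],
])

```text
time_s: 2.3
ee_pos: [0.3044, -0.178, 0.2415]
eef_rot: [3.141, 0.0, 1.383]
force: [0.0, -0.2, -0.5]
grip_width: 0.0001
grip_force: 0.0
```

>>> send_rows([
  [[1,0.18,0],[0,0,0],-1],
  [[1,0.18,0],[0,0,0],-1],
  [[1,0.18,0],[0,0,0],-1],
  [[1,0.18,0],[0,0,0],-1],
  [[1,0.18,0],[0,0,0],-1],
  [[1,0.18,0],[0,0,0],-1],
  [[1,0.18,0],[0,0,0],-1],
  [[1,0.18,0],[0,0,0],-1],
  [[1,0.18,0],[0,0,0],-1],
  [[1,0.18,0],[0,0,0],-1],
  [[1,0.18,0],[0,0,0],-1],
  [[0,0,0],[0,0,0],-1],
])

```text
time_s: 3.5
ee_pos: [0.4232, 0.1366, 0.241]
eef_rot: [-3.141, -0.0, 1.386]
force: [0.2, -0.7, 0.4]
grip_width: 0.0001
grip_force: 0.0
```

>>> send_rows([
  [[0,0,0],[-0.89,0,0],-1],
  [[0,0,0],[-0.89,0,0],-1],
  [[0,0,0],[-0.89,0,0],-1],
  [[0,0,0],[-0.89,0,0],-1],
  [[0,0,0],[0,0,0],-1],
  [[0,0,0],[0,0,0],-1],
])

```text
time_s: 4.1
ee_pos: [0.4226, 0.1343, 0.2418]
eef_rot: [2.716, -0.001, 1.386]
force: [0.4, 0.8, -0.4]
grip_width: 0.0005
grip_force: 0.0
```

```bash
python3 -c "
from go import *
rel(STOP+.03*N,A)"
```

```text
t 4.10 mach [-0.1269 -0.0368  0.2418] shift [ 0.62 -1.65  4.37] rot [-0. -0. -0.] F [ 0.25  0.83 -0.39] w 0.0004671547329194575 0.0 q [ 0.35 -0.18  2.   -0.26  0.97  0.65]
```

>>> send_rows([
  [[0.12,-0.33,0.87],[0,0,0],-1],
  [[0.12,-0.33,0.87],[0,0,0],-1],
  [[0.12,-0.33,0.87],[0,0,0],-1],
  [[0.13,-0.33,0.87],[0,0,0],-1],
  [[0.13,-0.33,0.87],[0,0,0],-1],
  [[0,0,0],[0,0,0],-1],
  [[0,0,0],[0,0,0],-1],
  [[0,0,0],[0,0,0],-1],
])

```text
time_s: 4.9
ee_pos: [0.4359, 0.151, 0.1036]
eef_rot: [2.713, -0.001, 1.387]
force: [-0.8, 0.7, -0.1]
grip_width: 0.0002
grip_force: 0.0
```

```bash
python3 -c "
from go import *
rel(STOP,A)
save(cam('wrist'),'w1.png')"
```

```text
t 4.90 mach [-0.1169 -0.0179  0.1036] shift [-0.   -0.05  1.04] rot [ 0.02 -0.01 -0.  ] F [-0.92  0.58 -0.13] w 0.0002261846293046163 0.0 q [ 0.39  0.06  2.13 -0.4   0.62  0.86]
```

View pics/w1.png

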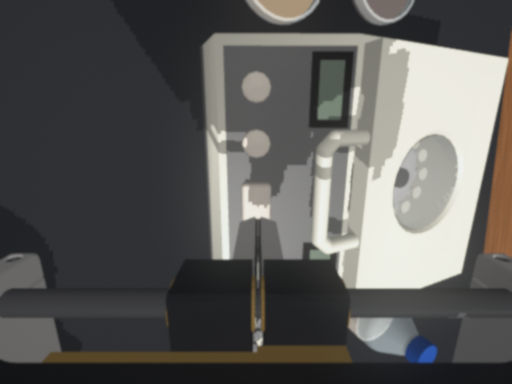

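The wrist view shows the closed fingertips at about (258, 225), over the STOP bar at (257, 200) and clear of the handle at col 322. Pressing now.

>>> send_rows([
  [[0,-0.05,0.45],[0,0,0],-1],
  [[0,0,0.45],[0,0,0],-1],
  [[0,0,0.08],[0,0,0],-1],
  [[0,0,0.08],[0,0,0],-1],
  [[0,0,0.06],[0,0,0],-1],
  [[0,0,0],[0,0,0],-1],
])

```text
time_s: 5.55
ee_pos: [0.4477, 0.1488, 0.0716]
eef_rot: [2.714, -0.0, 1.388]
force: [0.0, -2.0, 3.9]
grip_width: 0.0007
grip_force: 1.6
```

```bash
python3 -c "
from go import *
rel(STOP,A)"
```

```text
t 5.55 mach [-0.1049 -0.0179  0.0716] shift [-0.    0.03 -0.1 ] rot [ 0.02 -0.01  0.01] F [ 0.41 -1.96  3.89] w 0.0007390203367956553 1.577421392503311 q [ 0.37  0.15  2.13 -0.44  0.53  0.9 ]
```

>>> send_rows([
  [[0,0,0.06],[0,0,0],-1],
  [[0,0,0.05],[0,0,0],-1],
  [[0,0,0],[0,0,0],-1],
  [[0,0,0],[0,0,0],-1],
])

```text
time_s: 5.95
ee_pos: [0.4487, 0.1487, 0.0696]
eef_rot: [2.713, -0.0, 1.387]
force: [-26.3, -2.4, 36.8]
grip_width: 0.0004
grip_force: 21.9
```

```bash
python3 -c "
from go import *
rel(STOP,A)"
```

```text
t 5.95 mach [-0.1039 -0.0179  0.0696] shift [-0.    0.02 -0.18] rot [ 0.02 -0.    0.01] F [-25.4   -7.17  36.82] w 0.0004255479188962103 21.935715470463037 q [ 0.37  0.16  2.13 -0.45  0.53  0.9 ]
```

The force jumped to 45 N, so the key has bottomed out. Backing off and moving to OPEN.

>>> send_rows([
  [[0,0,-0.3],[0,0,0],-1],
  [[0,0,-0.4],[0,0,0],-1],
  [[-0.58,0,0],[0,0,0],-1],
  [[-0.58,0,0],[0,0,0],-1],
  [[-0.58,0,0],[0,0,0],-1],
  [[0,0,0],[0,0,0],-1],
  [[0,0,0],[0,0,0],-1],
  [[0,0,0],[0,0,0],-1],
])

```text
time_s: 6.75
ee_pos: [0.4309, 0.0994, 0.0872]
eef_rot: [2.714, -0.0, 1.388]
force: [0.3, -0.9, 0.5]
grip_width: 0.0002
grip_force: 0.0
```

```bash
python3 -c "
from go import *
rel(OPEN,A)
save(cam('wrist'),'w2.png')"
```

```text
t 6.75 mach [-0.1123 -0.0696  0.0872] shift [-0.01  0.04  0.47] rot [ 0.01 -0.01  0.01] F [ 0.48 -0.84  0.52] w 0.00021163185124303103 0.0 q [ 0.25  0.04  2.21 -0.35  0.53  0.7 ]
```

View pics/w2.png

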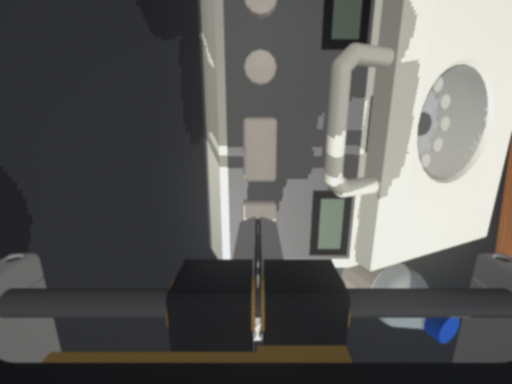

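The fingertips are on the OPEN key at (260, 212), and the STOP key is back out. Pressing OPEN.

>>> send_rows([
  [[0,0.03,0.3],[0,0,0],-1],
  [[0,0,0.12],[0,0,0],-1],
  [[0,0,0.08],[0,0,0],-1],
  [[0,0,0.06],[0,0,0],-1],
  [[0,0,0.07],[0,0,0],-1],
  [[0,0,0],[0,0,0],-1],
  [[0,0,0],[0,0,0],-1],
])

```text
time_s: 7.5
ee_pos: [0.4398, 0.0974, 0.0711]
eef_rot: [2.713, -0.001, 1.388]
force: [-18.2, 2.8, 39.6]
grip_width: 0.0006
grip_force: 24.4
```

```bash
python3 -c "
from go import *
rel(OPEN,A)"
```

```text
t 7.50 mach [-0.1033 -0.0699  0.0711] shift [-0.   -0.01 -0.14] rot [ 0.03 -0.01  0.01] F [-18.37  -0.53  39.58] w 0.0005713978925053538 24.431076049804688 q [ 0.24  0.09  2.2  -0.37  0.48  0.72]
```

>>> send_rows([
  [[0,0,-0.4],[0,0,0],-1],
  [[0,0,-0.9],[0,0,0],-1],
  [[0.4,0,-0.9],[0,0,0],-1],
  [[0.6,0,-0.9],[0,0,0],-0.4],
  [[0.7,0,-0.4],[0,0,0],-0.4],
  [[0.6,0,0],[0,0,0],-0.4],
  [[0,0,0],[0,0,0],-0.4],
  [[0,0,0],[0,0,0],-0.4],
])

```text
time_s: 8.3
ee_pos: [0.4087, 0.1727, 0.1653]
eef_rot: [2.715, 0.001, 1.388]
force: [-0.1, 0.2, -0.3]
grip_width: 0.0281
grip_force: 0.0
```

```bash
python3 -c "
from go import *
rel(OPEN,A)
c=cam('wrist');save(c,'w3.png');P=(cloud(c)-O)@M
t=cam('top');Q=(cloud(t)-O)@M
for n,p in(('w',P),('t',Q)):
  for y0,y1 in((-.03,.03),):
    m=(p[...,1]>y0)&(p[...,1]<y1)&(p[...,2]>.105)&(p[...,2]<.16)&(p[...,0]<.13)
    q=p[m]
    for x in np.arange(-.09,.12,.01):
      s=q[(q[:,0]>=x)&(q[:,0]<x+.01)]
      if len(s)>5: print(n,round(x,3),len(s),np.percentile(s[:,2],[5,50,95]).round(4))
np.savez('w3.npz',P=P)
"
```

```text
t 8.30 mach [-0.1476 -0.0016  0.1653] shift [-2.28  0.03  3.33] rot [ 0.   -0.    0.02] F [-0.09  0.19 -0.34] w 0.02811382127241239 0.0 q [ 0.47 -0.07  2.1  -0.36  0.8   0.86]
w -0.08 435 [0.1248 0.1295 0.1323]
w -0.07 360 [0.1313 0.1324 0.1334]
w -0.04 665 [0.1163 0.1234 0.1311]
w -0.03 446 [0.1288 0.131  0.132 ]
w -0.02 373 [0.1292 0.1301 0.131 ]
w -0.01 345 [0.1284 0.1292 0.1302]
w -0.0 266 [0.1253 0.1265 0.1288]
w 0.01 319 [0.1245 0.1254 0.1263]
w 0.02 304 [0.1237 0.1245 0.1253]
w 0.03 295 [0.1227 0.1236 0.1244]
w 0.04 278 [0.1217 0.1226 0.1235]
w 0.05 271 [0.121  0.1218 0.1225]
w 0.06 249 [0.12   0.1209 0.1217]
w 0.07 245 [0.119  0.1199 0.1208]
w 0.08 298 [0.1182 0.1196 0.1212]
w 0.09 239 [0.1192 0.1201 0.1209]
w 0.1 212 [0.1185 0.1192 0.1199]
w 0.11 198 [0.1175 0.1182 0.1191]
t -0.08 53 [0.127  0.1301 0.1326]
t -0.07 87 [0.1265 0.1314 0.1345]
t -0.04 47 [0.1153 0.1284 0.1324]
t -0.03 113 [0.1276 0.1299 0.1325]
t -0.02 112 [0.1266 0.1288 0.1315]
t -0.01 108 [0.1258 0.1279 0.1306]
t -0.0 107 [0.1219 0.1256 0.129 ]
t 0.01 108 [0.1216 0.1243 0.127 ]
t 0.02 105 [0.1206 0.1235 0.1261]
t 0.03 107 [0.1197 0.1225 0.1249]
t 0.04 106 [0.1179 0.121  0.1236]
t 0.05 106 [0.1182 0.1205 0.1228]
t 0.06 103 [0.1176 0.1197 0.122 ]
t 0.07 103 [0.1166 0.1188 0.1214]
t 0.08 106 [0.1155 0.1188 0.1218]
t 0.09 102 [0.117  0.1187 0.1212]
t 0.1 103 [0.1153 0.118  0.1206]
t 0.11 101 [0.1147 0.117  0.1201]
```

View pics/w3.png

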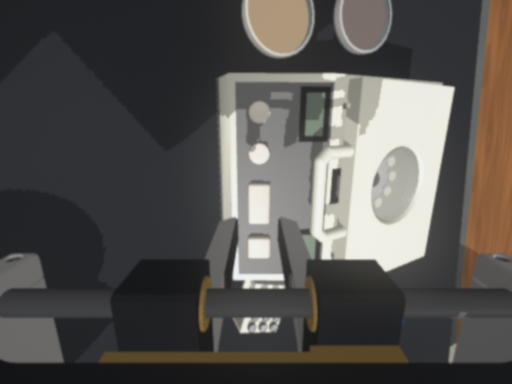

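The wrist view shows the lid popped up, with the bar at (320, 195) and the fingers about 28 mm open. Depth puts the bar centre at machine x −0.068, z 0.126. j4 and j5 may run close to their limits at the end of the swing, so I'll fit a quick kinematic model from the logged poses and check the swing first.

```bash
cat > kin.py <<'E'
from go import *
from scipy.optimize import least_squares
D=[([-1.31,.27,1.47,0,1.40,-1.13],[-.2502,-.7267,.2411],0),
([.35,-.18,2.0,-.26,.97,.65],[-.1269,-.0368,.2418],A),([.39,.06,2.13,-.40,.62,.86],[-.1169,-.0179,.1036],A),
([.37,.15,2.13,-.44,.53,.90],[-.1049,-.0179,.0716],A),([.25,.04,2.21,-.35,.53,.70],[-.1123,-.0696,.0872],A),
([.24,.09,2.2,-.37,.48,.72],[-.1033,-.0699,.0711],A),([.47,-.07,2.1,-.36,.80,.86],[-.1476,-.0016,.1653],A)]
e=lambda a,x:R.from_euler(a,x).as_matrix()
def fk(q,k):
    h,a1,L1,a3,L2,d=k
    r=e('z',q[0]);p=r@[a1,0,h]; r=r@e('y',q[1]);p=p+r@[0,0,L1]
    r=r@e('y',q[2]);p=p+r@[a3,0,L2]; r=r@e('z',s4*q[3])@e('y',q[4]);p=p+r@[0,0,d]
    r=r@e('z',q[5]*s6)@e('z',c6);return p,r
best=None
for s4 in(1,-1):
  def f(k):return np.concatenate([fk(q,k[:6])[0]-W(p) for q,p,t in D]+[.2*(fk(q,k[:6])[1][:,2]-tool(t)[:,2]) for q,p,t in D])
  s6=1;c6=0
  s=least_squares(f,[.3,0,.4,0,.4,.2]);print(s4,s.x.round(3),np.abs(s.fun).max())
  if best is None or s.cost<best[0]:best=(s.cost,s4,s.x)
_,s4,K=best
for s6 in(1,-1):
  for c6 in(0,np.pi/2,-np.pi/2,np.pi):
    E=max(np.linalg.norm(R.from_matrix(fk(q,K)[1].T@tool(t)).as_rotvec()) for q,p,t in D)
    if E<.1: ok=(s6,c6);print('s6',s6,c6,E)
s6,c6=ok
lo=np.array([-3.03,-.79,.23,-1.04,0,-2.55]);hi=np.array([3.03,2.21,2.52,4.18,3.07,2.55])
def ik(p,Rt,q0):
    g=lambda q:np.concatenate([(fk(q,K)[0]-p)*5,R.from_matrix(fk(q,K)[1].T@Rt).as_rotvec()])
    s=least_squares(g,np.clip(q0,lo+.01,hi-.01),bounds=(lo,hi));return s.x,np.abs(s.fun).max()
H=np.array([.112,0,.106])
def pose(th,rel,side,depth=.017):  # lid angle, tilt beyond lid normal, side lean about closing axis
    a=th+.0221;b=H+.181*np.array([-np.cos(a),0,np.sin(a)])
    T=tool(th+rel)@e('y',side); return W(b)+depth*T[:,2],T
if __name__=='__main__':
  for rel_ in(0,-.2):
    for side in(0,.25,.5,-.3):
      q=np.array([.47,-.07,2.1,-.36,.8,.86]);Q=[];er=0
      for th in np.linspace(.09,1.047,12):
        q,E=ik(*pose(th,rel_,side),q);Q.append(q);er=max(er,E)
      Q=np.array(Q);print(rel_,side,'err %.4f'%er,'first',Q[0].round(2),'last',Q[-1].round(2),'j4',Q[:,3].min().round(2),'j5min',Q[:,4].min().round(2))
E
python3 kin.py
```

```text
1 [ 0.096  0.076  0.316 -0.019  0.392  0.103] 0.03331611950377256
-1 [-0.052  0.161  0.191 -0.091  0.328 -0.091] 0.08981678853537504
s6 1 1.5707963267948966 0.008222954530864527
0 0 err 0.0000 first [ 0.32  0.28  1.84 -0.05  0.95  0.54] last [ 0.3   0.23  1.63 -1.    0.5   1.2 ] j4 -1.0 j5min 0.5
0 0.25 err 0.0000 first [0.29 0.25 1.88 0.25 0.83 0.31] last [ 0.26  0.21  1.66 -0.59  0.25  0.79] j4 -0.59 j5min 0.25
0 0.5 err 0.0000 first [0.25 0.24 1.91 0.61 0.78 0.02] last [ 0.22  0.21  1.67  0.77  0.2  -0.56] j4 0.5 j5min 0.2
0 -0.3 err 0.0647 first [ 0.37  0.32  1.8  -0.33  1.13  0.72] last [ 0.33  0.28  1.55 -1.04  0.83  1.24] j4 -1.04 j5min 0.83
-0.2 0 err 0.0000 first [0.31 0.32 1.79 0.06 1.13 0.47] last [ 0.29  0.25  1.57 -0.63  0.63  0.86] j4 -0.63 j5min 0.63
-0.2 0.25 err 0.0000 first [0.27 0.3  1.83 0.32 1.03 0.3 ] last [ 0.25  0.23  1.6  -0.2   0.44  0.46] j4 -0.2 j5min 0.44
-0.2 0.5 err 0.0000 first [0.24 0.28 1.87 0.62 0.97 0.1 ] last [ 0.21  0.22  1.62  0.5   0.4  -0.2 ] j4 0.46 j5min 0.4
-0.2 -0.3 err 0.0000 first [ 0.35  0.36  1.75 -0.21  1.29  0.6 ] last [ 0.33  0.3   1.52 -0.89  0.9   1.07] j4 -0.89 j5min 0.9
```

Orientation fits well. Grasping with tilt −0.1 rad, slightly behind the lid normal, keeps j4 and j5 well inside their ranges. Re-tilting and positioning above the bar.

>>> send_rows([
  [[0,0,-0.3],[0.73,0,0],-0.4],
  [[0,0,-0.2],[0.73,0,0],-0.4],
  [[0,0,0],[0.73,0,0],-0.4],
  [[0,0,0],[0.73,0,0],-0.4],
  [[0,0,0],[0.73,0,0],-0.4],
  [[0,0,0],[0.73,0,0],-0.4],
  [[0,0,0],[0,0,0],-0.4],
  [[0,0,0],[0,0,0],-0.4],
])

```text
time_s: 9.2
ee_pos: [0.4034, 0.1733, 0.1792]
eef_rot: [-3.044, 0.0, 1.386]
force: [0.2, 0.0, -0.4]
grip_width: 0.028
grip_force: 0.0
```

```bash
python3 -c "
from go import *
rel([-.0697+.004,0,.109+.045],-.1)"
```

```text
t 9.20 mach [-0.1529 -0.0019  0.1792] shift [0.06 2.97 0.55] rot [ 0.02  0.   -0.  ] F [ 0.23  0.04 -0.36] w 0.02804354188880105 0.0 q [0.29 0.13 1.8  0.05 1.3  0.47]
```

>>> send_rows([
  [[0.02,0.75,0],[0,0,0],-0.4],
  [[0.02,0.75,0],[0,0,0],-0.4],
  [[0.02,0.75,0.1],[0,0,0],-0.4],
  [[0,0.72,0.2],[0,0,0],-0.4],
  [[0,0,0.25],[0,0,0],-0.4],
  [[0,0,0],[0,0,0],-0.4],
  [[0,0,0],[0,0,0],-0.4],
  [[0,0,0],[0,0,0],-0.4],
])

```text
time_s: 10.0
ee_pos: [0.4888, 0.1602, 0.1552]
eef_rot: [-3.044, -0.0, 1.388]
force: [0.8, 0.1, 0.2]
grip_width: 0.0282
grip_force: 0.0
```

```bash
python3 -c "
from go import *
rel([-.0697,0,.109],-.1)
save(cam('wrist'),'w4.png')"
```

```text
t 10.00 mach [-0.0665  0.0008  0.1552] shift [-0.03  0.04  1.54] rot [ 0.02 -0.    0.01] F [0.76 0.29 0.23] w 0.028186483552284126 0.0 q [0.22 0.32 1.62 0.04 1.29 0.39]
```

View pics/w4.png

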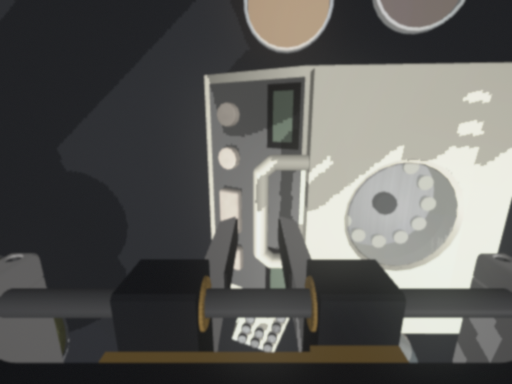

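The bar at (260, 215) lies midway between the tips at cols 235 and 282, and the back tip is over the opening. Descending and gripping.

>>> send_rows([
  [[-0.03,0.04,0.4],[0,0,0],-0.4],
  [[0,0,0.4],[0,0,0],-0.4],
  [[0,0,0.4],[0,0,0],-0.4],
  [[0,0,0.3],[0,0,0],-0.4],
  [[0,0,0],[0,0,0],-0.4],
  [[0,0,0],[0,0,0],-0.4],
])

```text
time_s: 10.65
ee_pos: [0.486, 0.1597, 0.1095]
eef_rot: [-3.043, 0.0, 1.388]
force: [0.3, 0.1, -0.5]
grip_width: 0.0283
grip_force: 0.0
```

>>> send_rows([
  [[0,0,0],[0,0,0],-1],
  [[0,0,0],[0,0,0],-1],
  [[0,0,0],[0,0,0],-1],
  [[0,0,0],[0,0,0],-1],
  [[0,0,0],[0,0,0],-1],
], squeeze=25)

```text
time_s: 11.15
ee_pos: [0.4865, 0.1596, 0.1099]
eef_rot: [-3.045, -0.0, 1.388]
force: [4.4, -1.2, -0.6]
grip_width: 0.011
grip_force: 25.0
```

```bash
cat >> go.py <<'E'
def arc(th1,n,t1,th0=.09,dep=.017): # rows from the current pose: lid angle th1, tool tilt t1
    H=np.array([.112,0,.106])
    o=get_obs();Rc=M.T@R.from_euler('xyz',o['eef_rot']).as_matrix();p=M.T@(o['ee_pos']-O)
    g=p-Rc[:,2]*dep  # bar as held
    t0=np.arctan2(Rc[0,2],-Rc[2,2]); d=g-H; print('bar ang',np.arctan2(d[2],-d[0])-.0221,'r',np.hypot(d[0],d[2]),'tilt',t0)
    th0=np.arctan2(d[2],-d[0])-.0221;r=np.hypot(d[0],d[2])
    for th,t in zip(np.linspace(th0,th1,n+1)[1:],np.linspace(t0,t1,n+1)[1:]):
        a=th+.0221; T=M.T@tool(t); q=H+r*np.array([-np.cos(a),0,np.sin(a)])+dep*T[:,2]; q[1]=p[1]
        s=Rc.T@(q-p)/.03; w=R.from_matrix(Rc.T@T).as_rotvec()/.12
        print(s.round(3),w.round(2)); p,Rc=q,T
E
python3 -c "
from go import *
rel([-.0697,0,.109],-.1)
arc(.5,10,.3)"
```

```text
t 11.15 mach [-0.0688 -0.0002  0.1099] shift [ 0.01 -0.03  0.03] rot [ 0.03 -0.    0.01] F [ 4.54 -0.36 -0.63] w 0.01102287709577273 24.999977946281433 q [0.22 0.37 1.67 0.04 1.19 0.39]
bar ang 0.09365659688389502 r 0.1803146270414366 tilt -0.09695958976469587
[ 0.     0.032 -0.244] [-0.33 -0.    0.01]
[ 0.     0.052 -0.243] [-0.33 -0.   -0.  ]
[ 0.     0.071 -0.24 ] [-0.33 -0.    0.  ]
[ 0.     0.09  -0.235] [-0.33 -0.    0.  ]
[ 0.     0.109 -0.229] [-0.33  0.   -0.  ]
[-0.     0.127 -0.221] [-0.33 -0.    0.  ]
[ 0.     0.144 -0.212] [-0.33  0.   -0.  ]
[ 0.     0.161 -0.202] [-0.33  0.    0.  ]
[ 0.     0.176 -0.19 ] [-0.33 -0.   -0.  ]
[ 0.     0.191 -0.177] [-0.33  0.   -0.  ]
```

The grip is on (11 mm, 25 N). The lid's top face turns away from the robot as it opens, so the tool should not pitch forward with it. I'll let the round bar turn in the pads and tilt only slightly, to −0.3 rad.

```bash
python3 -c "
from go import *
arc(1.047,24,-.3)"
```

```text
bar ang 0.09365659688389502 r 0.1803146270414366 tilt -0.09695958976469587
[ 0.     0.004 -0.239] [ 0.07 -0.    0.01]
[ 0.     0.012 -0.238] [ 0.07  0.   -0.  ]
[ 0.     0.019 -0.238] [0.07 0.   0.  ]
[ 0.     0.027 -0.237] [ 0.07 -0.   -0.  ]
[ 0.     0.034 -0.236] [ 0.07 -0.    0.  ]
[ 0.     0.041 -0.234] [ 0.07 -0.   -0.  ]
[ 0.     0.049 -0.233] [ 0.07  0.   -0.  ]
[ 0.     0.056 -0.231] [ 0.07 -0.    0.  ]
[ 0.     0.063 -0.229] [ 0.07 -0.    0.  ]
[ 0.     0.07  -0.227] [ 0.07 -0.   -0.  ]
[ 0.     0.077 -0.224] [0.07 0.   0.  ]
[ 0.     0.084 -0.222] [ 0.07  0.   -0.  ]
[ 0.     0.091 -0.219] [ 0.07 -0.    0.  ]
[ 0.     0.098 -0.215] [ 0.07 -0.   -0.  ]
[ 0.     0.105 -0.212] [0.07 0.   0.  ]
[ 0.     0.111 -0.209] [ 0.07 -0.   -0.  ]
[ 0.     0.118 -0.205] [ 0.07 -0.   -0.  ]
[ 0.     0.124 -0.201] [0.07 0.   0.  ]
[ 0.     0.13  -0.197] [ 0.07 -0.   -0.  ]
[-0.     0.136 -0.193] [ 0.07  0.   -0.  ]
[ 0.     0.142 -0.188] [ 0.07 -0.    0.  ]
[ 0.     0.148 -0.183] [ 0.07  0.   -0.  ]
[ 0.     0.154 -0.178] [0.07 0.   0.  ]
[ 0.     0.159 -0.173] [ 0.07 -0.   -0.  ]
```

>>> send_rows([
  [[0,0,-0.24],[0.07,0,0],-1],
  [[0,0.01,-0.24],[0.07,0,0],-1],
  [[0,0.02,-0.24],[0.07,0,0],-1],
  [[0,0.03,-0.235],[0.07,0,0],-1],
  [[0,0.035,-0.235],[0.07,0,0],-1],
  [[0,0.04,-0.235],[0.07,0,0],-1],
  [[0,0,0],[0,0,0],-1],
])

```text
time_s: 11.85
ee_pos: [0.4955, 0.1579, 0.1519]
eef_rot: [-2.994, -0.0, 1.387]
force: [6.9, 0.5, -6.4]
grip_width: 0.011
grip_force: 25.0
```

```bash
python3 -c "
from go import *
rel([-.0697,0,.109],-.1)
arc(1.047,18,-.3)"
```

```text
t 11.85 mach [-0.0595 -0.0002  0.1519] shift [ 0.01 -0.12  1.46] rot [-0.4  -0.    0.01] F [ 6.72  1.74 -6.38] w 0.01101998018849634 24.99524474143982 q [0.21 0.36 1.57 0.06 1.34 0.37]
bar ang 0.33311464939882485 r 0.18028945785251155 tilt -0.1479693434829717
[-0.     0.049 -0.232] [ 0.07 -0.    0.01]
[ 0.     0.056 -0.23 ] [ 0.07 -0.    0.  ]
[ 0.     0.063 -0.228] [ 0.07  0.   -0.  ]
[ 0.     0.07  -0.226] [ 0.07 -0.    0.  ]
[ 0.     0.077 -0.224] [ 0.07 -0.    0.  ]
[ 0.     0.084 -0.221] [0.07 0.   0.  ]
[ 0.     0.091 -0.218] [ 0.07 -0.   -0.  ]
[ 0.     0.098 -0.215] [ 0.07 -0.   -0.  ]
[ 0.     0.105 -0.212] [0.07 0.   0.  ]
[ 0.     0.111 -0.208] [ 0.07 -0.    0.  ]
[ 0.     0.118 -0.205] [ 0.07  0.   -0.  ]
[ 0.     0.124 -0.201] [ 0.07 -0.   -0.  ]
[ 0.     0.13  -0.196] [0.07 0.   0.  ]
[ 0.     0.136 -0.192] [ 0.07  0.   -0.  ]
[ 0.     0.142 -0.188] [ 0.07 -0.    0.  ]
[ 0.     0.148 -0.183] [0.07 0.   0.  ]
[ 0.     0.154 -0.178] [ 0.07  0.   -0.  ]
[ 0.     0.159 -0.173] [ 0.07 -0.   -0.  ]
```

>>> send_rows([
  [[0,0.05,-0.23],[0.07,0,0],-1],
  [[0,0.055,-0.23],[0.07,0,0],-1],
  [[0,0.065,-0.23],[0.07,0,0],-1],
  [[0,0.07,-0.225],[0.07,0,0],-1],
  [[0,0.075,-0.225],[0.07,0,0],-1],
  [[0,0.085,-0.22],[0.07,0,0],-1],
  [[0,0.09,-0.22],[0.07,0,0],-1],
  [[0,0.1,-0.215],[0.07,0,0],-1],
  [[0,0.105,-0.21],[0.07,0,0],-1],
  [[0,0,0],[0,0,0],-1],
])

```text
time_s: 12.85
ee_pos: [0.5261, 0.152, 0.2063]
eef_rot: [-2.916, 0.0, 1.387]
force: [3.7, -1.0, -6.1]
grip_width: 0.0112
grip_force: 25.0
```

```bash
python3 -c "
from go import *
rel([-.0697,0,.109],-.1)
arc(1.047,9,-.3)"
```

```text
t 12.85 mach [-0.0284 -0.0004  0.2063] shift [ 0.02 -0.62  3.47] rot [-1.04  0.    0.  ] F [ 3.79 -0.29 -6.05] w 0.01116817621401122 25.000752210617065 q [0.18 0.42 1.37 0.08 1.56 0.35]
bar ang 0.6855947290386124 r 0.1797729741498425 tilt -0.2251644451059674
[-0.     0.111 -0.211] [0.07 0.   0.  ]
[ 0.     0.118 -0.207] [ 0.07 -0.    0.  ]
[ 0.     0.124 -0.203] [0.07 0.   0.  ]
[ 0.     0.131 -0.199] [ 0.07  0.   -0.  ]
[ 0.     0.137 -0.194] [ 0.07 -0.   -0.  ]
[ 0.     0.143 -0.19 ] [ 0.07 -0.   -0.  ]
[-0.     0.149 -0.185] [0.07 0.   0.  ]
[ 0.     0.155 -0.18 ] [0.07 0.   0.  ]
[ 0.     0.161 -0.175] [ 0.07 -0.   -0.  ]
```

>>> send_rows([
  [[0,0.11,-0.21],[0.07,0,0],-1],
  [[0,0.12,-0.205],[0.07,0,0],-1],
  [[0,0.125,-0.205],[0.07,0,0],-1],
  [[0,0.13,-0.2],[0.07,0,0],-1],
  [[0,0.135,-0.195],[0.07,0,0],-1],
  [[0,0.145,-0.19],[0.07,0,0],-1],
  [[0,0.15,-0.185],[0.07,0,0],-1],
  [[0,0.155,-0.18],[0.07,0,0],-1],
  [[0,0.16,-0.175],[0.07,0,0],-1],
  [[0,0,0],[0,0,0],-1],
  [[0,0,0],[0,0,0],-1],
  [[0,0,0],[0,0,0],-1],
])

```text
time_s: 14.05
ee_pos: [0.5735, 0.1432, 0.2481]
eef_rot: [-2.841, 0.0, 1.388]
force: [-1.5, -4.6, -2.0]
grip_width: 0.0112
grip_force: 25.0
```

```bash
python3 -c "
from go import *
rel([-.0697,0,.109],-.1)
arc(1.047,1,-.3)
c=cam('scene');save(c,'s2.png')
t=cam('top');P=cloud(t);d=np.load('c.npz')['top']
for f,(u,v) in(('bottle',(291,197)),('rack',(280,254)),('da',(138,214)),('db',(144,165))):
  r=slice(v-12,v+13),slice(u-12,u+13);print(f,np.nanmedian(np.abs(P[r]-d[r])[...,2]),np.abs(P[r]-d[r])[...,2].mean())
L=(cloud(c)-O)@M
m=(abs(L[...,1])<.09)&(L[...,0]>-.05)&(L[...,0]<.2)&(L[...,2]>.14)&(L[...,2]<.24)
q=L[m];print(len(q));print(np.polyfit(q[:,2],q[:,0],1)) if len(q) else 0
cv2.imwrite('pics/s2c.png',cv2.resize(c['pixels'][60:260,130:350,::-1],None,fx=3,fy=2.9))
"
```

```text
t 14.05 mach [ 0.0198 -0.0003  0.2481] shift [ 0.02 -1.48  5.31] rot [-1.67  0.    0.01] F [-0.68 -4.77 -2.03] w 0.011194894347095986 24.999418258666992 q [0.14 0.55 1.1  0.1  1.78 0.33]
bar ang 1.0454979172761347 r 0.18073036772139284 tilt -0.3001414256011146
[-0.     0.006 -0.007] [-0.    0.01  0.01]
bottle 0.0014399543259876052 0.010540846884436109
rack 0.0018238995676602022 0.02328445463240057
da 0.0018794209813572504 0.008475058698946656
db 0.0016589881442075922 0.011658766837043746
2099
[-0.58261924  0.18982503]
```

View pics/s2c.png

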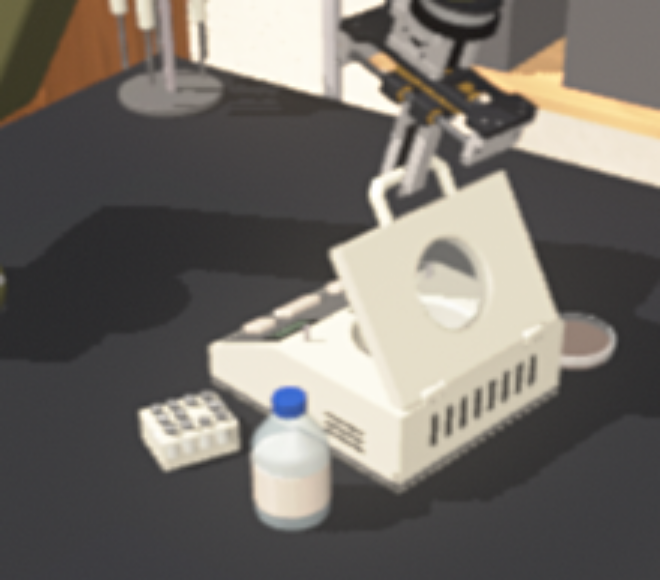

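The picture shows the lid up, with its handle at (415, 180) held between the fingers. Depth gives a slope of about 59.8°. The rack, bottle and dishes have not moved. Handing in.

```bash
python3 -c "
from station import *
print(hand_in())"
```

```text
the job is handed in; nothing more can be done
None
```

I pressed STOP, then OPEN, then swung the lid up by its handle and handed in with it held in the gripper at about 60° (59.8° from the depth image); the dishes, bottle and rack looked unmoved, and the judge's result was not shown.

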